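# Square the board carrier, then tip the relay tote over it

## Task

Get this hand-assembly station ready: first push the black board carrier along the bench until it sits square and flush in the corner of the aluminium stop fence. Then lift the grey parts tote by its handle and, with its notched corner above the carrier, clear of it, tilt it so that all four loose relays slide together into that corner. Finish while still holding the tote tilted in the air like that, relays gathered, carrier still home; leave the spool, bottle and cutters alone.

Things in the scene. Friction and masses are not known exactly. Their poses are not given: they have to be found in the camera images.
- fence: Fixed L-shaped fence: two aluminium rails 14 mm thick, 20 mm high. Origin: on the bench, where the carrier's centre is when home. One rail on the +x side (inner face x = +60 mm, from y = -87 to +87), one on the +y side (inner face y = +75 mm, from x = -70 to +60). z up. Stands left or right of the bench's middle, turned up to 17 degrees from the world's axes.
- fence_corner (a point): The inner corner of the fence at bench height: (60, 75, 0) mm in the fence's frame.
- carrier: Loose black board carrier, 120 mm (its x) by 150 mm (its y), 18 mm high, about 0.45 kg, a tan board let into its top with three blue relays that rise to 29 mm. Origin: centre of its underside. Starts on the fence's open (-x, -y) side, 15 to 50 mm short of home each way, up to 12 degrees askew. Slides on the bench when pushed on its sides (a few N).
- tote: Loose grey open tote, 180 mm (its x) by 140 mm (y), walls 50 mm high, walls and floor 4 mm thick, 0.28 to 0.46 kg empty, slippery inside (friction about 0.2). At its (-x, +y) corner the walls are notched to 32 mm for 45 mm each way, with a 22 mm square tab outside. Origin: centre of its underside. An arched handle spans it over the middle, see tote_handle.
- tote_handle (a point): Middle of the handle's top bar: (0, 0, 110) mm in the tote's frame, axes as the tote's. The bar is flat-sided aluminium along the tote's y, 150 mm long, 14 mm wide (x), 16 mm high, carried by a strap outside each long wall; free space under it. Taken from above, fingers close along the tote's x.
- tote_corner (a point): Inside the tote, at its floor, in the notched corner: (-86, 66, 4) mm in the tote's frame; axes as the tote's.
- relay0: One of four identical blue relays lying loose in the tote: block 19 mm (its x) by 15 mm (its y) by 15 mm high, 12 g. Origin: centre of its underside.
- relay1: Second loose relay, as relay0.
- relay2: Third loose relay, as relay0.
- relay3: Fourth loose relay, as relay0.
- spool: Bystander: steel-grey wire spool, 54 mm across and 50 mm high, standing upright. Origin: centre of its underside.
- bottle: Bystander: small white bottle, 44 mm across and 110 mm high. Origin: centre of its underside.
- cutters: Bystander: small pair of cutters lying flat, about 120 mm long and 60 mm wide, 14 mm high, blue handles. Origin: near their middle, at bench height.
Not all that is in view belongs to the job. There is more than one size of the carrier; the one meant has the size given above.

How it is judged:
By the outcome, as a careful person would: the job done as asked, in the order asked, and still so for the second after the job is handed in, while the arm keeps its last pose, push and grip.
It also fails if it takes over 59 s, if anything falls off the work surface, if the arm or the gripper's body presses on something with over 40 N, if the wrist force passes 120 N, or if a joint passes its speed limit or range.

## Robot

A 6-joint arm with a two-finger parallel gripper is mounted at the origin on the work surface. World frame = base frame: x ahead of the robot, y to its left, z up, the work surface at z = 0. Lengths are in m, angles in rad, forces in N, time in s.
With the tool pointing down it reaches from about 0.35 to 0.775 m from the base axis. Payload 5.5 kg.
Tool frame: the origin (TCP) lies at the very end of the fingers, on their centre line; the grasp point (between the pads) lies 19 mm behind it; z points along the fingers, y is the line along which they close (so a half turn about z gives the same grasp; the last joint's range is limited). The gripper opens to 85 mm and grips with 20 to 120 N. Pads are 22 mm wide; open, the fingers measure 114 mm over their backs; the gripper's body (76 mm by 85 mm) begins 54 mm behind the grasp point. The pads swing forward as they close: fully open they stand 13 mm farther back than shut.
Start: joints at [-1.453, 0.313, 0.046, 1.304, 0, 1.431], TCP at [0.147, -0.556, 0.231] pointing down, gripper open.
Joint ranges: [-2.76, 2.76], [-0.86, 1.69], [-1.03, 1.26], [-2.2, 2.34], [-1.47, 1.5], [-3.14, 3.14]. Speed limits (rad/s): [2.57, 2.57, 3.14, 3.14, 3.14, 3.14].

## Interface

Orientations are given as a unit quaternion [w, x, y, z].
In Python, from workcell import get_state, read_camera, calibration, hand_in gives the robot as it stands.
- The arm moves only by the tool drive_tool, never from a script. Its argument "deltas" is a list that holds one entry, the list of rows, each a list of 7 numbers: the closure in counts, from 0 (fully open) to 255 (shut), then the shift along the tool's x, y, z in m, then the turn, a rotation vector about the tool's x, y, z in degrees. A call has 1 to 12 rows; each row is the pose to reach, as a shift and turn from the pose commanded when the call began, along the tool's axes at that moment; what a row does not reach only later rows make up. A row lasts 1/8 s, in which the tool goes at most 62.5 mm and 10.7 degrees, less where a joint would pass 70% of its speed; a pose out of reach is approached as far as the arm can. A call with a gripper value outside its range is refused whole. The fingers move at their own pace and stop on an object; "newtons" is the grip in N (left out, the last holds). Time passes only in rows, so rows that repeat a pose let the fingers close. It gives the time, the measured TCP pose, the force, the opening and the grip force at its end, in the units of the state.
- get_state(): the state, without advancing time (a new reading comes with each control period).
- read_camera(name): name is "scene" or "top"; returns (picture, depth): 384x512x3 uint8, red, green, blue; 384x512 float32, m along the optical axis (not along the pixel's ray), 0 where there is no reading.
- calibration(name): a dict with "mtx" (3x3 intrinsics, pixels), "world_from_camera" (4x4, takes a point from camera to world coordinates). Camera axes: x right, y up, looking along -z (the intrinsics and any distortion apply to the point x, -y, -z); pixel columns grow to the right and rows downward; lengths in m; the calibration is good to about 2 mm. A picture is of the moment at which its call begins. calibration takes no time and is no camera call.
- hand_in(): hands the job in; it is judged then, once.
The state is a dict: "clock": time; "joint_pos": joint angles; "qvel": joint speeds; "tau": joint torques, N m; "tcp_pos": TCP position; "orientation": TCP orientation; "wrist_force": force on the tool from outside, world axes, zero at the start; "ft_torque": the same for the moment, N m; "finger_gap": finger opening in m; "grip_force": force on a finger pad.
Only numpy, scipy, OpenCV 4.12 (cv2) and the standard library are available. Lean on these libraries where they do the work, as an engineer would, in place of code of your own. Each camera call takes 0.05 s, during which the arm holds its last target. There are 200 camera calls.

## Working session

There is one attempt and no reset: what is moved stays moved. The work goes in short steps, Python scripts to look and compute and a tool call to move; the robot and the scene stay as the last step left them, time stands still between calls to the robot, and variables do not carry over. Pictures are saved under pics/ and viewed, at most 10 in all, crops included, and the job is handed in when it is done.

Besides the shell and the picture viewer there is one more tool, called after ">>>" as name([rows], argument=value, ...), one row to a line, values as JSON. drive_tool: Moves the arm, as the interface text tells. Its arguments: {"type":"object","properties":{"deltas":{"type":"array","items":{"type":"array","items":{"type":"array","items":{"type":"number"}}}},"newtons":{"type":"number"}},"required":["deltas"]}

```bash
mkdir -p pics; ls
python3 - <<'E'
from workcell import *
import cv2, numpy as np
np.set_printoptions(precision=4,suppress=True)
for n in("scene","top"):
    p,d=read_camera(n); np.savez(f"{n}0.npz",p=p,d=d)
    cv2.imwrite(f"pics/{n}0.png",cv2.resize(p[:,:,::-1],(768,576)))
    print(n,calibration(n))
print(get_state())
E
```

```text
pics
scene {'mtx': array([[384.8615,   0.    , 253.4233],
       [  0.    , 384.8615, 192.9524],
       [  0.    ,   0.    ,   1.    ]]), 'world_from_camera': array([[ 0.7667, -0.5302,  0.3621,  1.0655],
       [ 0.6421,  0.6348, -0.4299, -0.5817],
       [-0.002 ,  0.5621,  0.8271,  1.23  ],
       [ 0.    ,  0.    ,  0.    ,  1.    ]])}
top {'mtx': array([[404.4973,   0.    , 248.1479],
       [  0.    , 404.4973, 190.62  ],
       [  0.    ,   0.    ,   1.    ]]), 'world_from_camera': array([[-0.0138,  0.9979, -0.0636,  0.468 ],
       [-0.9999, -0.014 , -0.0032,  0.0129],
       [-0.0041,  0.0636,  0.998 ,  1.3595],
       [ 0.    ,  0.    ,  0.    ,  1.    ]])}
{'clock': 0.1, 'joint_pos': array([-1.4526,  0.3139,  0.0451,  1.3036,  0.    ,  1.4312]), 'qvel': array([-0.0007,  0.0009,  0.0031,  0.0003, -0.0002, -0.0013]), 'tau': array([  0.0027, -48.1728,  29.9243,   0.0127,  -0.0001,   0.    ]), 'tcp_pos': array([ 0.1466, -0.5555,  0.2305]), 'orientation': array([-0.0008,  0.9917,  0.1286,  0.    ]), 'wrist_force': array([-0.4784,  0.1246,  0.1672]), 'ft_torque': array([-0.0292,  0.0137, -0.004 ]), 'grip_force': 0.0, 'finger_gap': 0.08542670317595034}
```

View pics/top0.png

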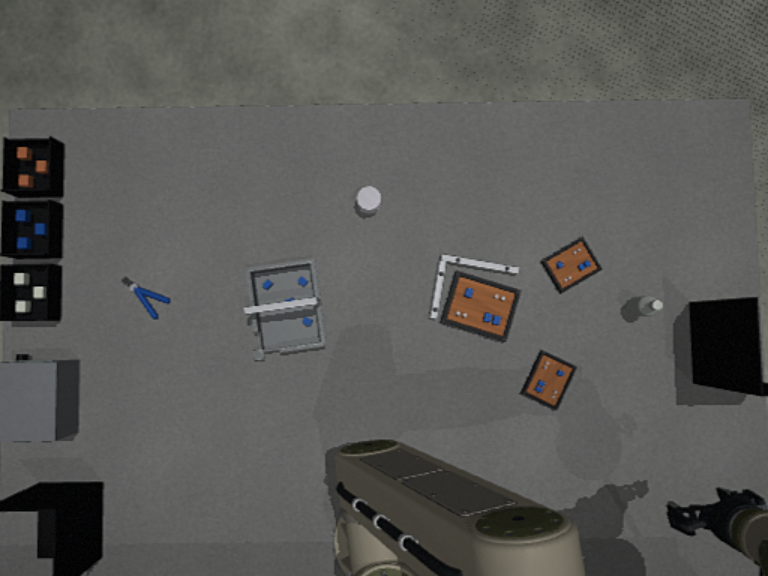

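View pics/scene0.png

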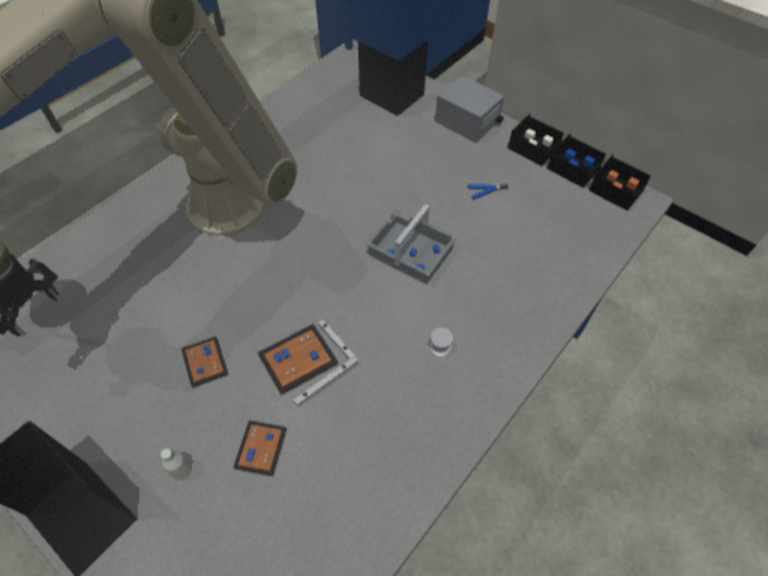

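The top view shows the carrier at about (480,307) and the fence corner at about (442,257), with rails running right (+x rail) and down (+y rail). The tote is at (287,307), with its notch and tab at about (258,352). Both frames are roughly aligned with the world axes. The scene view agrees.

```bash
cat > h.py <<'E'
from workcell import *
import cv2, numpy as np
np.set_printoptions(precision=4,suppress=True)
def cloud(n,d):
    c=calibration(n);K=c["mtx"];T=c["world_from_camera"]
    v,u=np.mgrid[:384,:512]
    P=np.stack([(u-K[0,2])/K[0,0]*d,-(v-K[1,2])/K[1,1]*d,-d],-1)
    return P@T[:3,:3].T+T[:3,3]
def plane(n,uv,z):
    c=calibration(n);K=c["mtx"];T=c["world_from_camera"];uv=np.atleast_2d(uv)
    r=np.c_[(uv[:,0]-K[0,2])/K[0,0],-(uv[:,1]-K[1,2])/K[1,1],-np.ones(len(uv))]@T[:3,:3].T
    return T[:3,3]+r*((z-T[2,3])/r[:,2])[:,None]
def rect(P):
    (c,s,a)=cv2.minAreaRect((P[:,:2]*1000).astype(np.float32)); return np.array(c),np.array(s),a
def biggest(m,lo,hi,P):  # contours whose world xy centre is in box
    cs,_=cv2.findContours(m.astype(np.uint8),cv2.RETR_EXTERNAL,cv2.CHAIN_APPROX_NONE)
    out=[]
    for k in cs:
        if cv2.contourArea(k)<15: continue
        out.append(k[:,0])
    return out
E
python3 - <<'E'
from h import *
for n in("top","scene"):
    f=np.load(n+"0.npz");p,d=f["p"],f["d"];P=cloud(n,d);hsv=cv2.cvtColor(p,cv2.COLOR_RGB2HSV)
    H,S,V=[hsv[...,i].astype(int) for i in range(3)]
    box=(P[...,0]>.3)&(P[...,0]<.75)&(abs(P[...,1])<.4)&(d>0)
    print(n,"bench z",np.median(P[...,2][box]))
    for name,m in dict(tan=(H<20)&(S>110)&(V>60),white=(V>165)&(S<40),blue=(H>100)&(H<130)&(S>120)&(V>60)).items():
        m=m&box
        for k in biggest(m,0,0,P) if name!="blue" else [c[:,0] for c in cv2.findContours(m.astype(np.uint8),0,1)[0] if len(c)>4]:
            mm=np.zeros(d.shape,np.uint8);cv2.drawContours(mm,[k.reshape(-1,1,2)],-1,1,-1)
            z=np.median(P[...,2][mm>0]); c,s,a=rect(plane(n,k.astype(float),z))
            print(name,k.mean(0).round(),"z %.3f"%z,"c",c.round(1),"s",s.round(),"a %.1f"%a)
E
```

```text
top bench z 0.00022196678515862267
tan [365. 253.] z 0.011 c [ 341.9 -368.2] s [72. 90.] a 62.7
tan [320. 204.] z 0.016 c [ 507.1 -221.5] s [130.  99.] a 72.0
tan [370. 179.] z 0.012 c [ 584.7 -386.2] s [64. 28.] a 3.8
white [186. 203.] z 0.117 c [510.9 206.9] s [ 12. 145.] a 7.3
white [292. 194.] z 0.019 c [ 541.2 -127.4] s [11. 71.] a 79.4
white [321. 176.] z 0.020 c [ 599.4 -226.6] s [98. 12.] a 79.7
white [297. 174.] z 0.020 c [ 602.1 -148.8] s [29. 40.] a 70.5
white [246. 134.] z 0.049 c [735.8  23.3] s [49. 30.] a 89.2
blue [359. 259.] z 0.019 c [ 324.4 -342.6] s [11.  9.] a 43.9
blue [360. 255.] z 0.021 c [ 335.1 -348.2] s [10. 10.] a 88.2
blue [373. 248.] z 0.021 c [ 358.1 -390.8] s [11.  9.] a 43.8
blue [204. 214.] z 0.019 c [478.  162.8] s [18. 13.] a 62.8
blue [330. 213.] z 0.029 c [ 475.5 -252.1] s [13. 18.] a 70.1
blue [325. 211.] z 0.028 c [ 481.7 -233.7] s [15. 18.] a 74.5
blue [192. 200.] z 0.017 c [526.7 202.6] s [17.  3.] a 89.2
blue [312. 195.] z 0.029 c [ 536.9 -193.3] s [15. 18.] a 70.3
blue [178. 189.] z 0.018 c [561.4 251.3] s [14. 16.] a 44.6
blue [201. 187.] 
[... 360 characters left out ...]
-226.9] s [96. 12.] a 79.2
white [223. 224.] z 0.019 c [ 537.6 -127.6] s [10. 63.] a 79.2
white [275. 148.] z 0.117 c [508.3 205.9] s [ 10. 141.] a 7.5
blue [133. 246.] z 0.020 c [ 359.  -393.5] s [ 7. 10.] a 50.0
blue [185. 238.] z 0.028 c [ 476.3 -256.3] s [10. 15.] a 84.8
blue [209. 236.] z 0.028 c [ 537.4 -197.4] s [13. 16.] a 70.2
blue [190. 235.] z 0.028 c [ 481.9 -236.8] s [12. 16.] a 70.5
blue [138. 233.] z 0.020 c [ 329.9 -347.8] s [11. 21.] a 71.3
blue [281. 177.] z 0.018 c [568.7 175.5] s [12.  8.] a 7.4
blue [275. 168.] z 0.016 c [521.5 197.8] s [13. 22.] a 17.0
blue [261. 167.] z 0.019 c [476.3 162.1] s [12. 10.] a 39.2
blue [290. 165.] z 0.016 c [560.9 248.7] s [12. 21.] a 37.0
```

>>> drive_tool([
  [[255, 0.06, -0.045, 0.03, 0, 0, 9], [255, 0.11, -0.085, 0.06, 0, 0, 18], [255, 0.16, -0.12, 0.09, 0, 0, 25.2], [255, 0.21, -0.16, 0.12, 0, 0, 25.2], [255, 0.26, -0.2, 0.14, 0, 0, 25.2], [255, 0.31, -0.235, 0.14, 0, 0, 25.2], [255, 0.3545, -0.2676, 0.15, 0, 0, 25.2], [255, 0.3545, -0.2676, 0.17, 0, 0, 25.2], [255, 0.3545, -0.2676, 0.19, 0, 0, 25.2], [255, 0.3545, -0.2676, 0.19, 0, 0, 25.2], [255, 0.3545, -0.2676, 0.19, 0, 0, 25.2]],
], newtons=40)

```text
clock: 1.48
tcp_pos: [0.4212, -0.2073, 0.0417]
orientation: [0.0, 0.996, -0.091, 0.0]
wrist_force: [0.4, -0.5, 0.1]
finger_gap: 0.0001
grip_force: 0.0
```

```bash
cat >> h.py <<'E'
from scipy.spatial.transform import Rotation as R
TH=np.deg2rad(-10.4); U=np.array([[np.cos(TH),-np.sin(TH)],[np.sin(TH),np.cos(TH)]]); HOME=np.array([533.5,-209.7])
def tofence(p): return U.T@(np.asarray(p)[:2]-HOME)   # mm world -> mm fence
def toworld(f): return U@np.asarray(f)+HOME
def tool():
    s=get_state(); q=s["orientation"]; return s["tcp_pos"],R.from_quat([q[1],q[2],q[3],q[0]]),s
def delta(pos,Rt=None):
    p,r,_=tool(); d=r.inv().apply(np.asarray(pos)-p)
    return d,(None if Rt is None else np.rad2deg((r.inv()*Rt).as_rotvec()))
E
python3 - <<'E'
from h import *
p,r,s=tool(); print(p,r.as_matrix(),"fence",tofence(p*1000),s["clock"],s["finger_gap"],s["wrist_force"])
E
```

```text
[ 0.4212 -0.2073  0.0417] [[ 0.9834 -0.1815  0.0001]
 [-0.1815 -0.9834 -0.0002]
 [ 0.0001  0.0002 -1.    ]] fence [-110.917   -17.9143] 1.475 0.00014211776483345423 [ 0.3611 -0.5193  0.1006]
```

>>> drive_tool([
  [[255, 0, 0, 0.033, 0, 0, 0], [255, 0, 0, 0.033, 0, 0, 0], [255, 0.008, 0, 0.033, 0, 0, 0], [255, 0.014, 0, 0.033, 0, 0, 0], [255, 0.019, 0, 0.033, 0, 0, 0], [255, 0.023, 0, 0.033, 0, 0, 0], [255, 0.027, 0, 0.033, 0, 0, 0], [255, 0.03, 0, 0.033, 0, 0, 0], [255, 0.033, 0, 0.033, 0, 0, 0], [255, 0.036, 0, 0.033, 0, 0, 0], [255, 0.036, 0, 0.033, 0, 0, 0]],
])

```text
clock: 2.85
tcp_pos: [0.4525, -0.2124, 0.0075]
orientation: [-0.0, 0.996, -0.091, -0.004]
wrist_force: [-14.1, 0.2, 9.9]
finger_gap: -0.0001
grip_force: 6.8
```

```bash
cat >> h.py <<'E'
def carrier(tag):
    for n in("top","scene"):
        p,d=read_camera(n);P=cloud(n,d);hsv=cv2.cvtColor(p,cv2.COLOR_RGB2HSV);np.savez(f"{n}_{tag}.npz",p=p,d=d)
        cv2.imwrite(f"pics/{n}_{tag}.png",cv2.resize(p[:,:,::-1],(768,576)))
        H,S,V=[hsv[...,i].astype(int) for i in range(3)]
        box=(np.hypot(P[...,0]-.53,P[...,1]+.21)<.1)&(d>0)
        m=((H<20)&(S>110)&(V>60)&box).astype(np.uint8)
        k=max(cv2.findContours(m,0,1)[0],key=cv2.contourArea)[:,0]
        c,s,a=rect(plane(n,k.astype(float),.016)); print(n,"c",c,"fence",tofence(c),"s",s.round(),"a",a)
E
python3 - <<'E'
from h import *
p,r,s=tool(); print(p,"fence",tofence(p*1000),s["wrist_force"],s["ft_torque"])
carrier("1")
for n in("top","scene"):
    p=np.load(f"{n}_1.npz")["p"]; c=p[150:250,260:380] if n=="top" else p[190:290,150:270]
    cv2.imwrite(f"pics/{n}c1.png",cv2.resize(c[:,:,::-1],None,fx=5,fy=5,interpolation=3))
E
```

```text
[ 0.4525 -0.2124  0.0075] fence [-79.1832 -17.3194] [-14.0542   0.1672   9.9146] [-0.013   2.7828 -0.0751]
top c [ 524.353  -223.0823] fence [ -6.581  -14.8136] s [129.  99.] a 72.85033416748047
scene c [ 522.9034 -224.6371] fence [ -7.7261 -16.6046] s [128.  99.] a 73.05796813964844
```

View pics/scenec1.png

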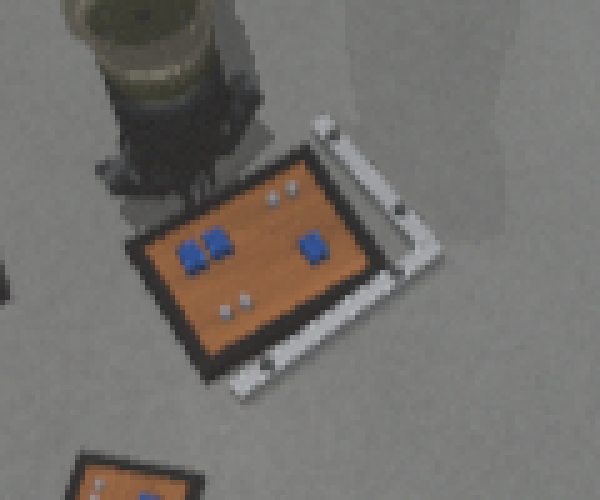

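The carrier touches the +x rail at its +y corner, at about (385,270) in the crop. It is still about 7° askew, so I'll push again nearer its -y end.

>>> drive_tool([
  [[255, -0.018, 0, -0.002, 0, 0, 0], [255, -0.018, 0.02, -0.002, 0, 0, 0], [255, -0.018, 0.035, -0.002, 0, 0, 0], [255, -0.012, 0.035, -0.002, 0, 0, 0], [255, -0.008, 0.035, -0.002, 0, 0, 0], [255, -0.005, 0.035, -0.002, 0, 0, 0], [255, -0.002, 0.035, -0.002, 0, 0, 0], [255, 0.0, 0.035, -0.002, 0, 0, 0], [255, 0.002, 0.035, -0.002, 0, 0, 0], [255, 0.004, 0.035, -0.002, 0, 0, 0], [255, 0.004, 0.035, -0.002, 0, 0, 0]],
])

```text
clock: 4.32
tcp_pos: [0.4543, -0.2484, 0.0102]
orientation: [-0.0, 0.996, -0.091, -0.0]
wrist_force: [-1.5, -0.6, -1.5]
finger_gap: -0.0002
grip_force: 1.1
```

Run:
```python
from h import *
p,r,s=tool(); print(p,"fence",tofence(p*1000),s["wrist_force"],s["ft_torque"])
carrier("2")
```

```text
[ 0.4543 -0.2484  0.0102] fence [-70.9563 -52.3546] [-1.4524 -0.5851 -1.4987] [-0.1524  0.5554 -0.0522]
top c [ 532.309  -220.3937] fence [  0.7589 -10.733 ] s [129.  98.] a 79.18407440185547
scene c [ 531.0446 -221.9061] fence [ -0.2117 -12.4489] s [128.  98.] a 79.4325180053711
```

>>> drive_tool([
  [[255, -0.02, 0, -0.01, 0, 0, 0], [255, -0.02, 0.03, -0.045, 0, 0, 0], [255, 0.01, 0.0726, -0.045, 0, 0, 0], [255, 0.071, 0.0726, -0.045, 0, 0, 0], [255, 0.071, 0.0726, -0.02, 0, 0, 0], [255, 0.071, 0.0726, 0.0, 0, 0, 0], [255, 0.071, 0.0726, 0.0, 0, 0, 0], [255, 0.071, 0.064, 0, 0, 0, 0], [255, 0.071, 0.057, 0, 0, 0, 0], [255, 0.071, 0.051, 0, 0, 0, 0], [255, 0.071, 0.046, 0, 0, 0, 0], [255, 0.071, 0.043, 0, 0, 0, 0]],
])

```text
clock: 5.92
tcp_pos: [0.5164, -0.304, 0.0107]
orientation: [0.001, 0.996, -0.091, 0.0]
wrist_force: [-0.6, -3.0, 0.6]
finger_gap: 0.0002
grip_force: 1.6
```

Run:
```python
from h import *
p,r,s=tool(); print(p,"fence",tofence(p*1000),s["wrist_force"],s["ft_torque"])
carrier("3")
```

```text
[ 0.5164 -0.304   0.0107] fence [  0.1641 -95.8475] [-0.585  -2.9728  0.619 ] [-0.5854  0.2426 -0.0152]
top c [ 532.4899 -219.9626] fence [  0.8591 -10.2763] s [129.  98.] a 79.31074523925781
scene c [ 531.1188 -220.8402] fence [ -0.3311 -11.387 ] s [128.  99.] a 79.33662414550781
```

>>> drive_tool([
  [[255, 0, -0.003, 0, 0, 0, 0], [255, 0, -0.006, 0, 0, 0, 0], [255, 0, -0.008, 0, 0, 0, 0], [255, 0, -0.01, 0, 0, 0, 0], [255, 0, -0.0115, 0, 0, 0, 0], [255, 0, -0.013, 0, 0, 0, 0], [255, 0, -0.013, 0, 0, 0, 0]],
])

```text
clock: 6.9
tcp_pos: [0.5185, -0.2927, 0.0106]
orientation: [0.002, 0.996, -0.091, 0.0]
wrist_force: [-2.8, -8.7, 2.0]
finger_gap: -0.0005
grip_force: 4.5
```

Run:
```python
from h import *
p,r,s=tool(); print(p,"fence",tofence(p*1000),s["wrist_force"],s["ft_torque"])
carrier("4")
```

```text
[ 0.5185 -0.2927  0.0106] fence [  0.2553 -84.3318] [-2.7684 -8.742   2.0011] [-1.7274  0.54    0.005 ]
top c [ 534.6376 -208.6337] fence [0.9265 1.2542] s [129.  98.] a 79.2639389038086
scene c [ 533.1645 -210.0613] fence [-0.2648 -0.416 ] s [127.  99.] a 79.2673110961914
```

>>> drive_tool([
  [[255, 0, 0.015, 0, 0, 0, 0], [255, 0, 0.015, -0.03, 0, 0, 0], [255, -0.05, 0.015, -0.05, 0, 0, 0], [255, -0.095, -0.025, -0.05, 0, 0, 0], [255, -0.095, -0.073, -0.05, 0, 0, 0], [255, -0.095, -0.073, -0.01, 0, 0, 0], [255, -0.095, -0.073, 0, 0, 0, 0], [255, -0.082, -0.073, 0, 0, 0, 0], [255, -0.075, -0.073, 0, 0, 0, 0], [255, -0.072, -0.073, 0, 0, 0, 0], [255, -0.069, -0.073, 0, 0, 0, 0], [255, -0.069, -0.073, 0, 0, 0, 0]],
])

```text
clock: 8.5
tcp_pos: [0.4622, -0.2066, 0.0104]
orientation: [0.0, 0.996, -0.091, -0.002]
wrist_force: [-5.6, -1.7, 3.9]
finger_gap: -0.0002
grip_force: 2.6
```

Run:
```python
from h import *
p,r,s=tool(); print(p,"fence",tofence(p*1000),s["wrist_force"],s["ft_torque"])
carrier("5")
p=np.load("top_5.npz")["p"][150:250,260:380]; q=np.load("scene_5.npz")["p"][190:290,150:270]
cv2.imwrite("pics/c5.png",cv2.resize(np.hstack([p,q])[:,:,::-1],None,fx=3.3,fy=3.3,interpolation=3))
```

```text
[ 0.4622 -0.2066  0.0104] fence [-70.6445  -9.8508] [-5.6169 -1.6525  3.9075] [-0.1498  1.1261 -0.0488]
top c [ 534.7574 -208.6564] fence [1.0484 1.2535] s [129.  98.] a 79.2639389038086
scene c [ 533.2209 -210.072 ] fence [-0.2073 -0.4163] s [127.  99.] a 79.2673110961914
```

View pics/c5.png

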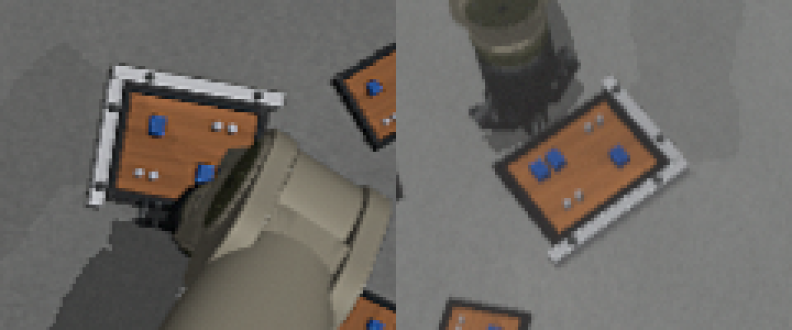

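The carrier is flush against both rails in both views (inner corner at about (125,80) on the left half and (668,160) on the right half). Next is the tote.

Run:
```python
from h import *
p,r,s=tool(); print(s["joint_pos"])
print(delta([.5095,.2065,.20])[0], delta([.5095,.2065,.088])[0])
```

```text
[-0.5779  0.3654 -0.4701  0.7379 -0.0019  2.7465]
[-0.0292 -0.4147 -0.1899] [-0.0289 -0.4148 -0.0779]
```

>>> drive_tool([
  [[255, -0.025, 0, -0.02, 0, 0, 0], [255, -0.03, 0, -0.08, 0, 0, -9], [100, -0.03, -0.04, -0.13, 0, 0, -19], [0, -0.03, -0.09, -0.18, 0, 0, -29], [0, -0.03, -0.14, -0.19, 0, 0, -39], [0, -0.03, -0.19, -0.19, 0, 0, -49], [0, -0.03, -0.24, -0.19, 0, 0, -59], [0, -0.03, -0.29, -0.19, 0, 0, -69], [0, -0.03, -0.34, -0.19, 0, 0, -79], [0, -0.03, -0.39, -0.19, 0, 0, -89], [0, -0.029, -0.4147, -0.19, 0, 0, -98], [0, -0.029, -0.4147, -0.19, 0, 0, -107.7]],
])

```text
clock: 10.1
tcp_pos: [0.5107, 0.2086, 0.2004]
orientation: [-0.0, 0.658, 0.753, 0.0]
wrist_force: [-0.2, -0.8, -0.1]
finger_gap: 0.0856
grip_force: 0.0
```

Run:
```python
from h import *
Rt=R.from_euler("z",97.3,degrees=True)*R.from_euler("x",180,degrees=True)
p,r,s=tool(); print(p,s["joint_pos"],s["clock"],s["finger_gap"],s["wrist_force"])
print(delta([.5095,.2065,.088],Rt))
carrier("6")
f=np.load("top_6.npz");g=np.load("scene_6.npz")
cv2.imwrite("pics/c6.png",cv2.resize(np.hstack([f["p"][140:260,140:260],g["p"][100:220,220:340]])[:,:,::-1],None,fx=3.3,fy=3.3,interpolation=3))
for n,q in(("top",f),("scene",g)):
    P=cloud(n,q["d"]);m=(q["p"].min(2)>150)&(P[...,2]>.1)&(P[...,2]<.125)&(np.hypot(P[...,0]-.51,P[...,1]-.2065)<.1)
    print(n,m.sum(),rect(P[m]),np.median(P[m][:,2]))
```

```text
[0.5107 0.2086 0.2004] [ 0.242   0.2781 -0.0781  1.2139  0.0006  1.6773] 10.1 0.08557232233504104 [-0.2007 -0.7994 -0.0969]
(array([-0.002 , -0.0016,  0.1124]), array([ 0.0366, -0.039 ,  0.4588]))
top c [ 534.4773 -208.8251] fence [0.8033 1.0369] s [130.  98.] a 79.26392364501953
scene c [ 533.3417 -210.1001] fence [-0.0834 -0.4221] s [127.  98.] a 79.33658599853516
top 90 (array([516.1079, 168.828 ]), array([12.5706, 69.6815]), 7.4611406326293945) 0.11794016922986472
scene 57 (array([510.2558, 203.9096]), array([ 13.6645, 140.6282]), 6.839975357055664) 0.11686072625567401
```

View pics/c6.png

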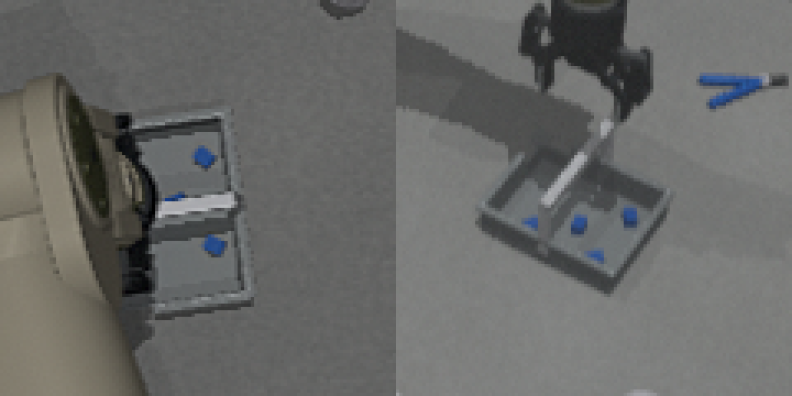

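The open fingers straddle the bar, which shows at (195,205) left and (578,165) right. All four relays are loose in the tote. I'll descend and grip.

>>> drive_tool([
  [[0, -0.002, -0.0016, 0.05, 0, 0, 0.5], [0, -0.002, -0.0016, 0.09, 0, 0, 0.5], [0, -0.002, -0.0016, 0.112, 0, 0, 0.5], [0, -0.002, -0.0016, 0.112, 0, 0, 0.5], [255, -0.002, -0.0016, 0.112, 0, 0, 0.5], [255, -0.002, -0.0016, 0.112, 0, 0, 0.5], [255, -0.002, -0.0016, 0.112, 0, 0, 0.5], [255, -0.002, -0.0016, 0.112, 0, 0, 0.5], [255, -0.002, -0.0016, 0.112, 0, 0, 0.5], [255, -0.002, -0.0016, 0.112, 0, 0, 0.5]],
], newtons=100)

```text
clock: 11.45
tcp_pos: [0.5097, 0.2045, 0.0891]
orientation: [0.0, 0.664, 0.748, 0.001]
wrist_force: [-1.4, -0.4, 5.4]
finger_gap: 0.0123
grip_force: 98.5
```

```bash
cat >> h.py <<'E'
def goal(psi,phi,corner,dang=135,y0=-.002,zt=.0891,yaw0=6.8,Rtool0=None):
    a=np.deg2rad(dang+90); T=R.from_euler("z",psi,degrees=True)*R.from_rotvec(np.deg2rad(phi)*np.array([np.cos(a),np.sin(a),0]))
    pos=np.asarray(corner)+T.apply(np.array([0,y0,zt])-np.array([-.086,.066,.004]))
    Rt=T*R.from_euler("zx",[0,0],degrees=True)*R.from_euler("z",90,degrees=True)*R.from_euler("x",180,degrees=True)
    return pos,Rt,T
E
python3 - <<'E'
from h import *
p,r,s=tool(); print(s["joint_pos"])
pos,Rt,T=goal(15,30,[.5335,-.2095,.12]); print(pos,np.hypot(*pos[:2]),"total delta",delta(pos,Rt))
for n,c in dict(tab=[-.112,.092,0],c1=[.09,.07,0],c2=[-.09,-.07,0],lo=[-.09,.07,0]).items(): print(n,np.array([.5335,-.2095,.12])+T.apply(np.array(c)-[-.086,.066,.004]))
pos2,Rt2,_=goal(15,0,[.5335,-.2095,.17]); print(pos2,delta(pos2,Rt2))
E
```

```text
[ 0.2353  0.3468 -0.2688  0.9537 -0.0001  1.688 ]
[ 0.5847 -0.2244  0.2481] 0.6262524944330794 total delta (array([-0.4346,  0.0242, -0.1591]), array([-22.6132, -19.6503,  -8.0591]))
tab [ 0.5077 -0.1946  0.0982]
c1 [ 0.6901 -0.1529  0.1773]
c2 [ 0.5557 -0.3366  0.1632]
lo [ 0.531  -0.2081  0.1137]
[ 0.6342 -0.2529  0.2551] (array([-0.4688,  0.07  , -0.166 ]), array([ 0.0881,  0.0011, -8.2325]))
```

>>> drive_tool([
  [[255, 0, 0, -0.005, 0, 0, 0], [255, 0, 0, -0.015, 0, 0, 0], [255, 0, 0, -0.03, 0, 0, 0], [255, 0, 0, -0.05, 0, 0, 0], [255, 0, 0, -0.08, 0, 0, 0], [255, 0, 0, -0.11, 0, 0, 0], [255, 0, 0, -0.14, 0, 0, 0], [255, 0, 0, -0.16, 0, 0, 0], [255, 0, 0, -0.17, 0, 0, 0], [255, 0, 0, -0.17, 0, 0, 0]],
])

```text
clock: 12.7
tcp_pos: [0.5094, 0.2044, 0.259]
orientation: [0.0, 0.664, 0.748, 0.001]
wrist_force: [0.6, 0.5, -3.6]
finger_gap: 0.0122
grip_force: 97.6
```

>>> drive_tool([
  [[255, -0.01, 0.001, 0, 0, 0, 0], [255, -0.035, 0.002, 0, 0, 0, 0], [255, -0.075, 0.005, 0, 0, 0, -1], [255, -0.12, 0.007, 0, 0, 0, -2], [255, -0.165, 0.01, 0, 0, 0, -3], [255, -0.21, 0.012, 0, 0, 0, -4], [255, -0.255, 0.014, 0, 0, 0, -5], [255, -0.3, 0.017, 0, 0, 0, -6], [255, -0.345, 0.02, 0, 0, 0, -7], [255, -0.385, 0.022, 0, 0, 0, -8], [255, -0.415, 0.024, 0, 0, 0, -8], [255, -0.43, 0.024, 0, 0, 0, -8]],
])

```text
clock: 14.2
tcp_pos: [0.583, -0.2219, 0.2567]
orientation: [-0.001, 0.611, 0.791, -0.0]
wrist_force: [-0.1, -0.1, -3.9]
finger_gap: 0.012
grip_force: 97.6
```

Run:
```python
from h import *
p,r,s=tool(); print(p,s["joint_pos"],s["wrist_force"])
for phi in(10,20,30):
    pos,Rt,T=goal(15,phi,[.5335,-.2095,.12]); print(delta(pos,Rt))
```

```text
[ 0.583  -0.2219  0.2567] [-0.4922  0.4098  0.2472  1.4106 -0.0004  0.823 ] [-0.1255 -0.0582 -3.9432]
(array([-0.0314,  0.0301,  0.0338]), array([-7.2058, -7.127 , -0.3509]))
(array([-0.0179,  0.0164,  0.0194]), array([-14.2985, -14.1763,  -0.3461]))
(array([-0.0028,  0.0011,  0.0085]), array([-21.3912, -21.2257,  -0.3394]))
```

>>> drive_tool([
  [[255, 0, 0, 0, -2, -2, 0], [255, 0, 0, 0, -4.5, -4.5, 0], [255, 0, 0, 0, -7, -7, 0], [255, 0, 0, 0, -10, -10, 0], [255, 0, 0, 0.001, -13, -13, 0], [255, 0, 0, 0.002, -16, -16, 0], [255, -0.001, 0, 0.003, -18.5, -18.5, 0], [255, -0.003, 0.001, 0.005, -20.5, -20.5, 0], [255, -0.003, 0.001, 0.005, -21.3, -21.3, 0], [255, -0.003, 0.001, 0.005, -21.3, -21.3, 0], [255, -0.003, 0.001, 0.005, -21.3, -21.3, 0], [255, -0.003, 0.001, 0.005, -21.3, -21.3, 0]],
])

```text
clock: 15.7
tcp_pos: [0.5858, -0.2228, 0.2535]
orientation: [0.258, 0.589, 0.765, 0.033]
wrist_force: [-0.6, 0.7, -3.7]
finger_gap: 0.0121
grip_force: 97.9
```

Run:
```python
from h import *
p,r,s=tool(); print(p,s["joint_pos"],s["wrist_force"],s["finger_gap"])
T=r*(R.from_euler("z",90,degrees=True)*R.from_euler("x",180,degrees=True)).inv()
c=p+T.apply([-.086,.068,.004-.0891]); print("corner est",c,"up",T.apply([0,0,1]))
ims=[]
for n in("top","scene"):
    q,d=read_camera(n);P=cloud(n,d);np.savez(n+"_7.npz",p=q,d=d)
    h=cv2.cvtColor(q,cv2.COLOR_RGB2HSV).astype(int)
    m=(h[...,0]>100)&(h[...,0]<130)&(h[...,1]>120)&(h[...,2]>60)&(np.linalg.norm(P-c,axis=-1)<.28)&(P[...,2]>.06)
    for k in cv2.findContours(m.astype(np.uint8),0,1)[0]:
        mm=np.zeros(d.shape,np.uint8);cv2.drawContours(mm,[k],-1,1,-1); w=np.median(P[mm>0],0)
        if len(k)>2: print(n,k[:,0].mean(0).round(),mm.sum(),"tote mm",(T.inv().apply(w-c)*1000).round(),"z",w[2].round(3))
    cal=calibration(n);pc=np.linalg.inv(cal["world_from_camera"])@np.r_[c,1]
    u=int(cal["mtx"][0,2]+cal["mtx"][0,0]*pc[0]/-pc[2]);v=int(cal["mtx"][1,2]-cal["mtx"][1,1]*pc[1]/-pc[2]);print("corner px",u,v)
    ims.append(q[max(0,v-60):max(0,v-60)+120,u-60:u+60])
cv2.imwrite("pics/c7.png",cv2.resize(np.hstack(ims)[:,:,::-1],None,fx=3.3,fy=3.3,interpolation=3))
```

```text
[ 0.5858 -0.2228  0.2535] [-0.4798  0.01   -0.4117  0.6238 -0.0241  0.8267] [-0.5881  0.7145 -3.6909] 0.012105464387232964
corner est [ 0.5349 -0.2079  0.1253] up [-0.4335  0.2527  0.865 ]
corner px 321 193
scene [205. 225.] 110 tote mm [ 19. -15.  14.] z 0.149
corner px 203 224
```

View pics/c7.png

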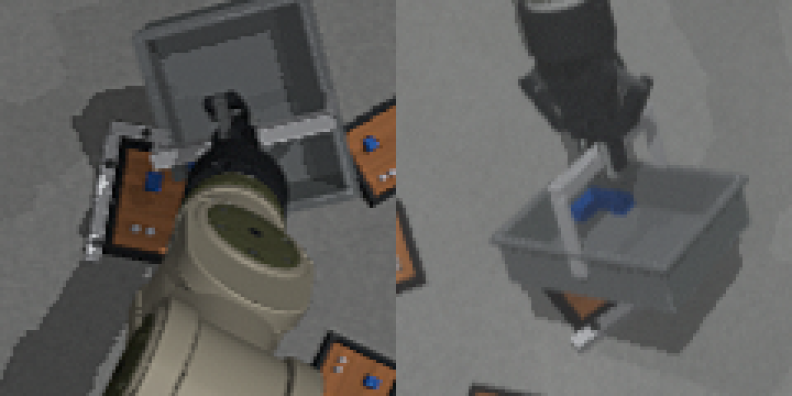

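The tote hangs tilted over the carrier. In the right half, the relays form a single cluster at about (600,205), in the notched corner. I'll measure its extent and check that the tote hasn't slipped in the grip.

Run:
```python
from h import *
p,r,s=tool(); T=r*(R.from_euler("z",90,degrees=True)*R.from_euler("x",180,degrees=True)).inv()
c=p+T.apply([-.086,.068,.004-.0891])
f=np.load("scene_7.npz");q,d=f["p"],f["d"];P=cloud("scene",d);h=cv2.cvtColor(q,cv2.COLOR_RGB2HSV).astype(int)
L=T.inv().apply((P-c).reshape(-1,3)).reshape(P.shape)*1000
m=(h[...,0]>100)&(h[...,0]<130)&(h[...,1]>90)&(np.linalg.norm(L,axis=-1)<250)&(P[...,2]>.06)
B=L[m]; print(m.sum(),np.percentile(B,[2,25,50,75,98],axis=0).round())
g=(abs(L[...,2])<12)&(L[...,0]>50)&(L[...,0]<160)&(L[...,1]<-30)&(L[...,1]>-120)
G=L[g]; A=np.linalg.lstsq(np.c_[G[:,:2],np.ones(len(G))],G[:,2],rcond=None)[0]; print("floor slope deg",np.rad2deg(A[:2]),"off",A[2],len(G))
cv2.imwrite("pics/c7b.png",cv2.resize(q[190:260,165:260][:,:,::-1],None,fx=8,fy=8,interpolation=3))
f=np.load("top_7.npz");q,d=f["p"],f["d"];P=cloud("top",d)
```

```text
125 [[ -1. -39.  -0.]
 [  9. -24.   7.]
 [ 15. -16.  13.]
 [ 36. -11.  16.]
 [ 48.  -2.  17.]]
floor slope deg [-0.0414 -0.6793] off -0.2592966522613287 198
```

View pics/c7b.png

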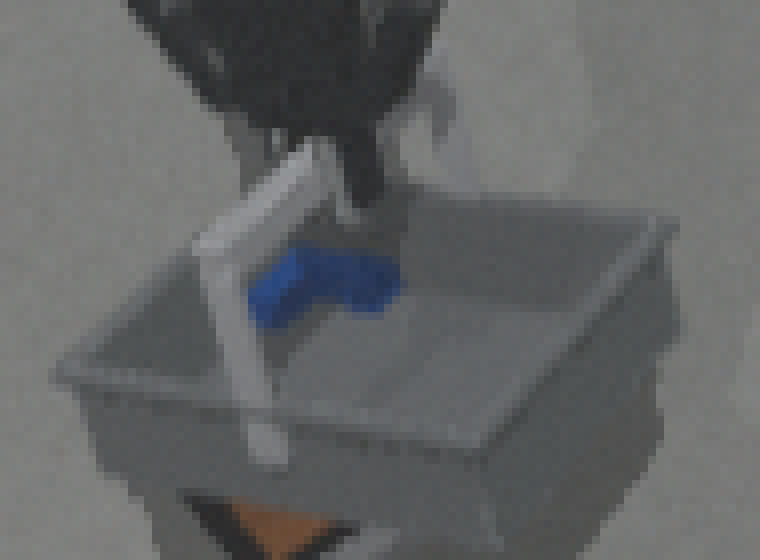

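The floor slope matches the commanded tilt, so the tote hasn't slipped. The relays sit in a tight L against both walls of the notched corner, within about 48 x 39 mm. The carrier hasn't been touched since it went home.

```bash
python3 -c "
from workcell import *
print(hand_in())"
```

```text
the job is handed in; nothing more can be done
None
```

I handed the job in at about 16 s: the carrier is flush in the fence corner, and the tote is held tilted 30° with its notched corner about 12 cm above the bench over the carrier. The relays are gathered in that corner, though the handle partly hid them, so the count of four is inferred from the cluster's size.

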